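# Put the soldering board away on its pile

## Robot

A 6-joint arm with a two-finger parallel gripper is mounted at the origin on the work surface. World frame = base frame: x ahead of the robot, y to its left, z up, the work surface at z = 0. Lengths are in mm, angles in rad, forces in N, time in s.
With the tool pointing down it reaches from about 325 to 900 mm from the base axis. Payload 6.1 kg.
Tool frame: the origin (TCP) lies midway between the tips of the shut fingers; the grasp point (between the pads) lies 19 mm behind it (arm.pinch_z is the x of the grasp point in the tool frame, in mm); x points along the fingers, z is the direction in which the jaws open and shut, and the axes are right-handed (so a half turn about x gives the same grasp; the last joint's range is limited). The gripper opens to 85 mm and grips with 20 to 120 N. Pads are 22 mm wide; open, the fingers measure 114 mm over their backs; the gripper's body (76 mm by 85 mm) begins 54 mm behind the grasp point. The pads swing forward as they close: fully open they stand 13 mm farther back than shut.
Start: joints at [1.119, 0.22, 1.526, -0, 1.395, -0.126], TCP at [200.04, 592.115, 231.3] pointing down, gripper open.
Joint ranges: [-2.98, 2.98], [-0.91, 2.08], [0.09, 2.57], [-1.24, 4.39], [0.2, 2.65], [-2.68, 2.68]. Speed limits (rad/s): [2.57, 2.57, 3.01, 3.14, 3.14, 3.14].

## Interface

Orientations are given as a unit quaternion [w, x, y, z].
In Python, from bench import arm, read_camera, sign_off, look_for, cut_out gives the robot as it stands.
- The arm moves only by the tool send_rows, never from a script. Its argument "moves" is a list of rows, each a list of 2 entries, a list of its own where there are three numbers: the shift along the world's x, y, z in m, then the turn, a rotation vector about the world's x, y, z in rad. In form: [[[x, y, z], [ax, ay, az]], ...]. A call has 1 to 5 rows; each row is the pose to reach, as a shift and turn from the pose measured when the call began; what a row does not reach only later rows make up. A row lasts 1/12 s, in which the tool goes at most 41.7 mm and 7.16 degrees, less where a joint would pass 70% of its speed; a pose out of reach is approached as far as the arm can. A call with a gripper value outside its range is refused whole. "grip" is the closure, from 0 (fully open) to 1 (shut), set as the call begins (left out, the last holds). The fingers move at their own pace and stop on an object; the grip force is fixed at half the most. Time passes only in rows, so rows that repeat a pose let the fingers close. It gives the time, the measured TCP pose, the force and the opening at its end, in the units of the state.
- arm.observe(): the state, without advancing time (a new reading comes with each control period).
- read_camera(name): name is "scene" or "top"; returns a dict with "image" (384x512x3 uint8, red, green, blue), "intrinsics" (3x3 intrinsics, pixels), "cam_to_world" (4x4, takes a point from camera to world coordinates). Camera axes: x right, y down, z forward; pixel columns grow to the right and rows downward; lengths in mm; the calibration is good to about 2 mm. A picture is of the moment at which its call begins. There is no depth.
- sign_off(): hands the job in, once; it reports no verdict.
Trained networks look in a picture, given as the dict that the camera call returned (one of the last four; its "shot" number tells which), for a name from the list of things; names that differ only in an ending like _2 or _b are one class to them, and where a whole thing is asked for, a point or a joint stands for the part that bears it (a point fixed in the world has none). Each returns a list of dicts, best first, with "p" (0 to 1); they miss things now and then, are a little off and sometimes report something else, mostly with a low value. They report only what shows in the picture. A call takes as long as a camera call. They do not tell look-alikes from the thing itself.
- look_for(picture, thing): "rect" ([left, top, right, bottom] in pixels, round what is visible of it).
- cut_out(picture, thing): "mask" (384x512 bool, what is visible of it) and "rect" ([left, top, right, bottom] in pixels, round what is visible of it).
The state is a dict: "time_s": time; "q": joint angles; "dq": joint speeds; "effort": joint torques, N m; "position": TCP position; "orientation": TCP orientation; "contact_force": force on the tool from outside, world axes, zero at the start; "torque": the same for the moment, N m; "opening": finger opening in mm.
Only numpy, scipy, OpenCV 4.12 (cv2) and the standard library are available. Lean on these libraries where they do the work, as an engineer would, in place of code of your own. Each camera call takes 0.05 s, during which the arm holds its last target.

## Task

Put the loose white soldering board away on top of the pile of white boards in the low wooden tray, squarely centred with its long sides along the pile's. Nobody has counted the pile, so lower the board gently until you feel it rest on the top one, and only then let go: do not drop it or press it down hard. Leave the black charcoal block and the red-brown firebrick where they are.

Things in the scene. Friction and masses are not known exactly. Their poses are not given: they have to be found in the camera images.
- board_center (a point): centre (half-way up) of the loose white soldering board with brown scorch marks, a flat rigid block 130 x 60 x 25 mm, about 0.2 kg, lying flat on the bench; x along its 130 mm length, y across its 60 mm width, z up
- tray: low wooden tray fixed to the bench, 190 x 120 mm, rim 14 mm high; origin: centre of its underside, on the bench; x along its length, z up. Part of it: a steady pile of white boards, each 130 (along x) x 60 mm, centred on the origin to 3 mm. The level top lies 26 to 66 mm above the bench, different each time and not reported; felt between the boards gives about 1 mm under 15 N
- charcoal_center (a point): centre of the black charcoal block, 120 x 60 x 30 mm, loose on the bench, a bystander; x along its length, z up
- brick_center (a point): centre of the red-brown firebrick, 125 x 62 x 32 mm, loose on the bench, a bystander; x along its length, z up
Not all that is in view belongs to the job. What is shaped like the tray but green is not meant. Of the things that look like the part that bears board_center, the larger one is meant.

How it is judged:
By the outcome, as a careful person would: the job done as asked, in the order asked, and still so for the second after the job is handed in, with the robot touching nothing.
It also fails if it takes over 38 s, if anything falls off the work surface, if the arm or the gripper's body presses on something with over 40 N, if the wrist force passes 120 N, or if a joint passes its speed limit or range.

## Working session

There is one attempt and no reset: what is moved stays moved. The work goes in short steps, Python scripts to look and compute and a tool call to move; the robot and the scene stay as the last step left them, time stands still between calls to the robot, and variables do not carry over. Pictures are saved under pics/ and viewed, and the job is handed in when it is done.

Besides the shell and the picture viewer there is one more tool, called after "Emit:" as name(argument=value, ...), one argument or row to a line, values as JSON. send_rows: Moves the arm, as the interface text tells. Its arguments: {"type":"object","properties":{"moves":{"type":"array"},"grip":{"type":"number"}},"required":["moves"]}

```bash
ls; mkdir -p pics; python3 - <<'E'
from bench import *
import cv2,pickle
s=arm.observe();print(s)
for n in("scene","top"):
    p=read_camera(n);pickle.dump(p,open(f"pics/{n}0.pkl","wb"))
    cv2.imwrite(f"pics/{n}0.png",cv2.resize(p["image"][:,:,::-1],(768,576)))
    print(n,p["intrinsics"],p["cam_to_world"])
    for t in("board_center","tray","charcoal_center","brick_center"):
        print(t,[(d["rect"],d["p"]) for d in look_for(p,t)])
E
```

```text
pics
{'time_s': 0.0, 'q': array([ 1.11889618e+00,  2.21247694e-01,  1.52763771e+00,  2.27788321e-05,
        1.39467671e+00, -1.26117085e-01]), 'dq': array([ 0.00099903, -0.0006    , -0.00027936, -0.0004    ,  0.00070964,
       -0.00086447]), 'effort': array([-4.26007260e-03, -4.96913803e+01, -3.89384830e+01, -5.69641452e-04,
        1.14322235e-02,  9.19999479e-06]), 'position': array([199.76966843, 591.56956492, 230.1717929 ]), 'orientation': array([ 0.57385181, -0.41261847,  0.57508391,  0.41196917]), 'contact_force': array([-0.09375809, -0.46978805,  0.547014  ]), 'torque': array([ 0.02325485, -0.01772557,  0.03041813]), 'opening': 85.54669673227954}
scene [[478.727395     0.         254.56371207]
 [  0.         478.727395   195.16079961]
 [  0.           0.           1.        ]] [[ 1.47825973e-01  7.53573732e-01 -6.40526433e-01  1.31890933e+03]
 [ 9.88898551e-01 -1.02753061e-01  1.07338088e-01 -1.80167947e+02]
 [ 1.50711122e-02 -6.49283019e-01 -7.60397543e-01  1.10790939e+03]
 [ 0.00000000e+00  0.00000000e+00  0.00000000e+00  1.00000000e+00]]
board_center [([181.4, 217.0, 216.
[... 261 characters left out ...]
13   0.         259.270562  ]
 [  0.         407.46786913 194.39620159]
 [  0.           0.           1.        ]] [[-1.49997346e-02 -9.85516107e-01  1.68917171e-01  2.20267970e+02]
 [-9.99869432e-01  1.57994005e-02  3.39093732e-03 -5.51201747e+01]
 [-6.01061338e-03 -1.68844252e-01 -9.85624417e-01  1.12574736e+03]
 [ 0.00000000e+00  0.00000000e+00  0.00000000e+00  1.00000000e+00]]
board_center [([301.0, 127.5, 330.0, 177.4], 0.96), ([290.7, 198.8, 328.8, 225.2], 0.92)]
tray [([103.4, 223.6, 157.8, 302.2], 0.75), ([130.7, 137.5, 181.4, 210.4], 0.74), ([301.6, 127.1, 331.0, 180.7], 0.51)]
charcoal_center [([245.2, 134.3, 265.0, 178.7], 0.58)]
brick_center [([355.6, 142.4, 394.5, 191.4], 0.92)]
```

View pics/scene0.png

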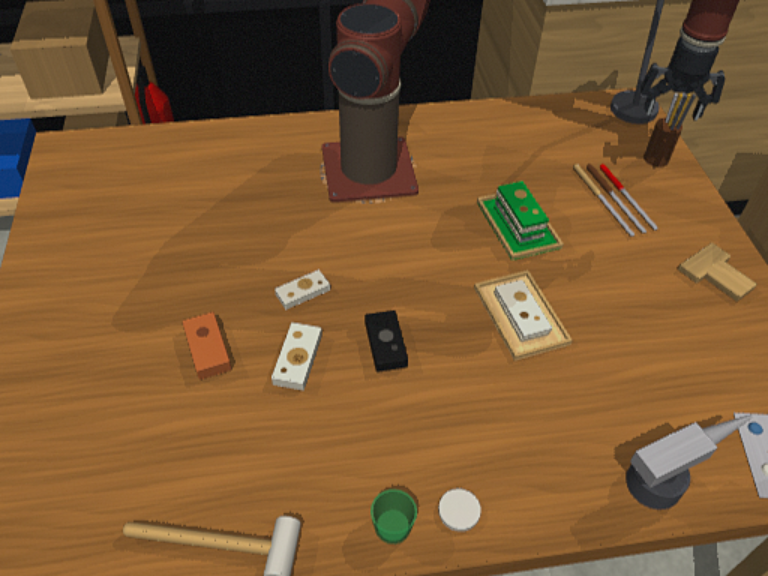

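View pics/top0.png

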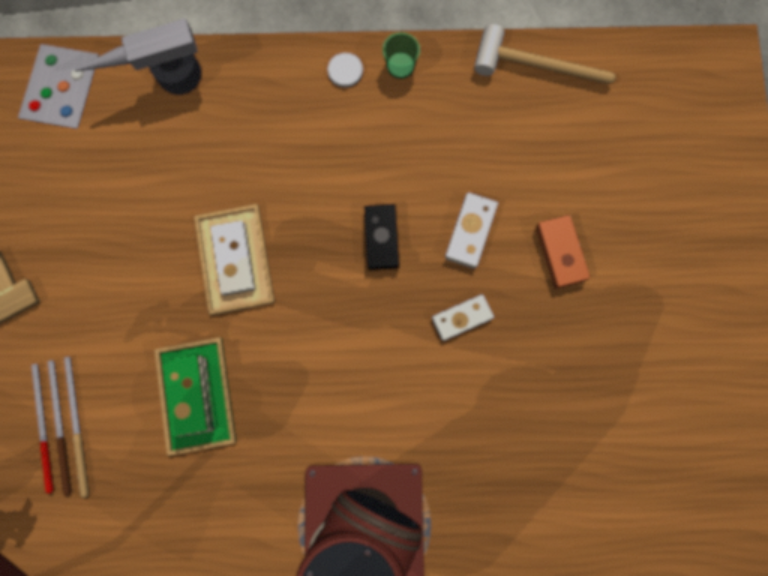

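Candidates for the board, in 768x576 pixels: the large white block (scene 298,355; top 472,230) and the small one (scene 303,289; top 463,317). The large one fits "the larger one". For the tray there is the wooden one with white boards (top 234,260) and the green one (top 195,396, not meant). I'll fit the poses and confirm them in a crop.

```bash
cat > h.py <<'E'
import numpy as np,cv2
from scipy.optimize import minimize
def proj(p,X):
    T=np.linalg.inv(p["cam_to_world"]);c=X@T[:3,:3].T+T[:3,3]
    u=c@np.array(p["intrinsics"]).T
    return u[:,:2]/u[:,2:]
def box(x,y,a,L,W,z0,z1):
    c,s=np.cos(a),np.sin(a)
    return np.array([[x+c*i*L/2-s*j*W/2,y+s*i*L/2+c*j*W/2,z] for z in(z0,z1) for i,j in((-1,-1),(1,-1),(1,1),(-1,1))])
def sil(p,X,S=8):
    h=cv2.convexHull(proj(p,X).astype(np.float32))
    m=np.zeros((384,512),np.uint8);cv2.fillConvexPoly(m,np.round((h)*16).astype(np.int32),1,shift=4)
    return m>0
def unproj(p,uv,z):
    M=np.array(p["cam_to_world"]);r=M[:3,:3]@np.linalg.inv(p["intrinsics"])@np.array([uv[0],uv[1],1.])
    o=M[:3,3];return o+r*(z-o[2])/r[2]
def ssil(p,X,rect):
    # soft silhouette on 6x supersampled crop
    l,t,r,b=rect;K=6
    h=cv2.convexHull(proj(p,X).astype(np.float32))[:,0]
    m=np.zeros(((b-t)*K,(r-l)*K),np.uint8)
    q=((h-[l-.0,t-.0]+.5)*K-.5)
    cv2.fillConvexPoly(m,np.round(q*16).astype(np.int32),255,shift=4)
    return cv2.resize(m,(r-l,b-t),interpolation=cv2.INTER_AREA)/255.
def fit(ps,masks,f,x0):
    rs=[]
    for m in masks:
        yy,xx=np.where(m);rs.append((xx.min()-8,yy.min()-8,xx.max()+9,yy.max()+9))
    def cost(v):
        return sum(np.abs(ssil(p,f(v),r)-m[r[1]:r[3],r[0]:r[2]]).sum() for p,m,r in zip(ps,masks,rs))
    best=None
    st=np.array(x0,float)
    for k in range(3):
        sx=np.vstack([st]+[st+d for d in np.diag([10,10,.15,10][:len(st)])])
        o=minimize(cost,st,method="Nelder-Mead",options=dict(initial_simplex=sx,maxiter=400));st=o.x
    return st,o.fun,sum(m.sum() for m in masks)
E
python3 - <<'E'
from bench import *
from h import *
import pickle
ps={n:read_camera(n) for n in("scene","top")}
for n in ps: pickle.dump(ps[n],open(f"pics/{n}1.pkl","wb"))
cand={"board_center":{"scene":(198,237),"top":(315,153)},"tray":{"scene":(348,210),"top":(156,173)},
"charcoal_center":{"scene":(258,226),"top":(255,157)},"brick_center":{"scene":(138,231),"top":(375,168)}}
out={}
for t in cand:
    for n in ps:
        ds=cut_out(ps[n],t);u,v=cand[t][n]
        ds=[d for d in ds if abs((d["rect"][0]+d["rect"][2])/2-u)<14 and abs((d["rect"][1]+d["rect"][3])/2-v)<14]
        if ds: out[t,n]=ds[0]["mask"]; print(t,n,ds[0]["p"],ds[0]["mask"].sum())
pickle.dump(out,open("pics/masks.pkl","wb"))
dims={"board_center":(130,60,25),"charcoal_center":(120,60,30),"brick_center":(125,62,32)}
for t,(L,W,H) in dims.items():
    for sel in(["scene","top"],["top"],["scene"]):
        sel=[n for n in sel if (t,n) in out]
        if not sel: continue
        g=unproj(ps["top"],cand[t]["top"],H/2)
        for a0 in (0,):
            r=fit([ps[n] for n in sel],[out[t,n] for n in sel],lambda v:box(v[0],v[1],v[2],L,W,0,H),[g[0],g[1],a0]);print(t,sel,r)
vis=[]
for n in ps:
    im=ps[n]["image"][:,:,::-1];l,t=(150,160) if n=="scene" else (270,110)
    vis.append(cv2.resize(im[t:t+120,l:l+130],None,fx=3,fy=3,interpolation=cv2.INTER_CUBIC))
l=[(300,110),(110,120)]
for n,(a,b) in zip(ps,l): vis.append(cv2.resize(ps[n]["image"][b:b+120,a:a+130,::-1],None,fx=2,fy=2,interpolation=cv2.INTER_CUBIC))
cv2.imwrite("pics/crop1.png",np.vstack([np.hstack(vis[:2]),np.hstack([np.hstack(vis[2:]),np.zeros((240,260,3),np.uint8)])]))
E
```

```text
board_center scene 0.84 984
board_center top 0.75 976
tray scene 0.68 2194
tray top 0.9 2968
charcoal_center scene 0.67 848
charcoal_center top 0.89 944
brick_center scene 0.57 908
brick_center top 0.66 1165
board_center ['scene', 'top'] (array([ 5.26518378e+02, -2.06449570e+02, -3.52907370e-01]), np.float64(143.73725490196077), np.int64(1960))
board_center ['top'] (array([ 5.26208580e+02, -2.07950144e+02, -3.59011880e-01]), np.float64(58.59607843137255), np.int64(976))
board_center ['scene'] (array([ 5.26782608e+02, -2.05027512e+02, -3.47247310e-01]), np.float64(50.3843137254902), np.int64(984))
charcoal_center ['scene', 'top'] (array([ 5.15711780e+02, -3.89255005e+01,  4.40181635e-02]), np.float64(119.69803921568626), np.int64(1792))
charcoal_center ['top'] (array([ 5.14955215e+02, -3.89748033e+01,  5.03948618e-02]), np.float64(40.08235294117647), np.int64(944))
charcoal_center ['scene'] (array([ 5.17466776e+02, -3.84778264e+01,  3.00777238e-02]), np.float64(69.38431372549019), np.int64(848))
brick_center ['scene', 'top'] (array([ 4.80892526e+02, -3.72747302e+02,  2.36336842e-01]), np.float64(153.52549019607844), np.int64(2073))
brick_center ['top'] (array([ 4.81167128e+02, -3.73722480e+02,  2.18839114e-01]), np.float64(51.423529411764704), np.int64(1165))
brick_center ['scene'] (array([ 4.80685026e+02, -3.71723335e+02,  2.54991611e-01]), np.float64(73.41960784313726), np.int64(908))
```

View pics/crop1.png

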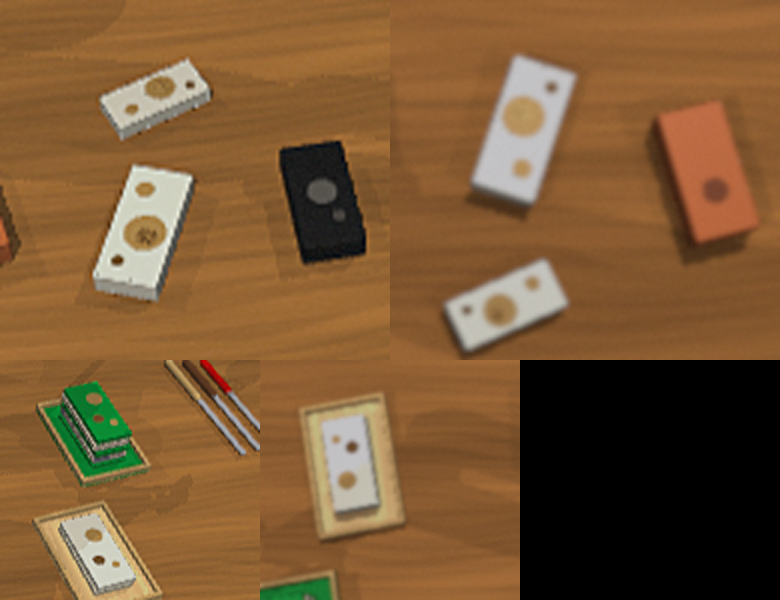

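The crop confirms the larger, scorched white block left of the charcoal, and the wooden tray with its white pile. Next I'll refine both by colour and fit the tray and pile height.

```bash
python3 - <<'E'
from h import *
import pickle
ps={n:pickle.load(open(f"pics/{n}1.pkl","rb")) for n in("scene","top")}
out=pickle.load(open("pics/masks.pkl","rb"))
N=["scene","top"]
def white(p,m):
    d=cv2.dilate(m.astype(np.uint8),np.ones((7,7)))
    hsv=cv2.cvtColor(p["image"],cv2.COLOR_RGB2HSV)
    w=((hsv[...,1]<75)&(hsv[...,2]>80)&(d>0)).astype(np.uint8)
    n,l,s,_=cv2.connectedComponentsWithStats(w);k=1+np.argmax(s[1:,4])
    c,_=cv2.findContours((l==k).astype(np.uint8),0,2)
    z=np.zeros_like(w);cv2.fillPoly(z,[cv2.convexHull(np.vstack(c))],1);return z>0
wb={n:white(ps[n],out["board_center",n]) for n in N}
wp={n:white(ps[n],out["tray",n]) for n in N}
for s in (N,["top"],["scene"]):
    print("board",s,fit([ps[n] for n in s],[wb[n] for n in s],lambda v:box(v[0],v[1],v[2],130,60,0,25),[526,-206,-.35]))
    tr=fit([ps[n] for n in s],[out["tray",n] for n in s],lambda v:box(v[0],v[1],v[2],190,120,0,14),[480,250,.1]);print("tray",s,tr)
    if len(s)==2:
        print("tray+pile",fit([ps[n] for n in s],[out["tray",n] for n in s],lambda v:np.vstack([box(v[0],v[1],v[2],190,120,0,14),box(v[0],v[1],v[2],130,60,0,45)]),[480,250,.1]))
        r=fit([ps[n] for n in s],[wp[n] for n in s],lambda v:box(v[0],v[1],v[2],130,60,14,v[3]),[480,250,.1,45]);print("pile",r)
v=r[0]
vis=[]
for n in N:
    im=ps[n]["image"][:,:,::-1].copy();K=3
    a,b=(300,150) if n=="scene" else (110,110)
    c=cv2.resize(im[b:b+120,a:a+120],None,fx=K,fy=K,interpolation=cv2.INTER_CUBIC)
    # try pile tops
    for X,col in((box(*tr0,190,120,14,14)[:4],(0,0,255)) for tr0 in [tr[0][:3]]): cv2.polylines(c,[np.round((proj(ps[n],X)-[a,b]+.5)*K).astype(int)],True,col)
    cv2.polylines(c,[np.round((proj(ps[n],box(*v[:3],130,60,v[3],v[3])[:4])-[a,b]+.5)*K).astype(int)],True,(255,0,0))
    vis.append(c)
    a,b=(150,180) if n=="scene" else (260,90)
vis2=np.hstack(vis);cv2.imwrite("pics/fit1.png",vis2)
E
```

```text
board ['scene', 'top'] (array([ 5.25953219e+02, -2.06186753e+02, -3.38369898e-01]), np.float64(132.86666666666665), np.int64(2126))
tray ['scene', 'top'] (array([4.80302878e+02, 2.38632479e+02, 1.78934894e-01]), np.float64(151.66666666666666), np.int64(5162))
tray+pile (array([4.80302878e+02, 2.38632479e+02, 1.78934894e-01]), np.float64(151.66666666666666), np.int64(5162))
pile (array([4.81092430e+02, 2.37480011e+02, 1.69131388e-01, 3.36182438e+01]), np.float64(168.4313725490196), np.int64(2110))
board ['top'] (array([ 5.27135920e+02, -2.07388646e+02, -3.43720367e-01]), np.float64(81.94117647058823), np.int64(1109))
tray ['top'] (array([4.79713880e+02, 2.38480461e+02, 1.78588433e-01]), np.float64(68.4), np.int64(2968))
board ['scene'] (array([ 5.24903913e+02, -2.05606354e+02, -3.42212881e-01]), np.float64(37.31372549019608), np.int64(1017))
tray ['scene'] (array([4.81254543e+02, 2.39197229e+02, 1.83621411e-01]), np.float64(73.24313725490197), np.int64(2194))
```

View pics/fit1.png

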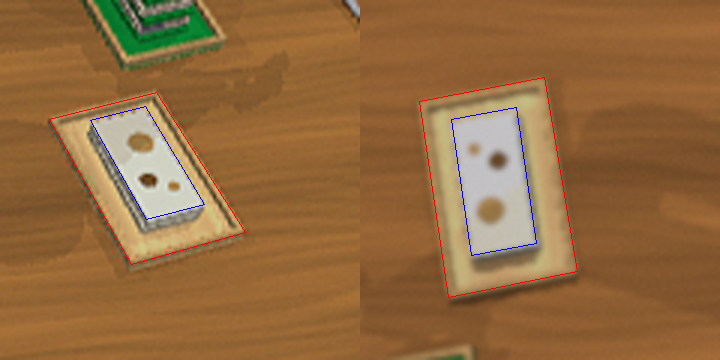

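Pile: (480.8, 238), yaw 0.174, top about 34 mm. Board: (526, -206.5), yaw -0.343.

```bash
cat > go.py <<'E'
import sys,numpy as np
from scipy.spatial.transform import Rotation as R
from bench import arm
def rep(x,y,z,a):
    s=arm.observe();q=s["orientation"];c=R.from_quat([q[1],q[2],q[3],q[0]])
    M=c.as_matrix();print("tool x",M[:,0].round(3),"z yaw",np.arctan2(M[1,2],M[0,2]).round(4))
    best=None
    for k in(-1,0,1):
        b=a+np.pi/2+k*np.pi
        tz=np.array([np.cos(b),np.sin(b),0]);tx=np.array([0,0,-1.]);ty=np.cross(tz,tx)
        r=(R.from_matrix(np.c_[tx,ty,tz])*c.inv()).as_rotvec()
        if best is None or np.linalg.norm(r)<np.linalg.norm(best): best=r
    print("t",s["time_s"],"pos",s["position"].round(2),"shift m",((np.array([x,y,z])-s["position"])/1000).round(4),"rot",best.round(4))
    print("q",s["q"].round(3),"F",s["contact_force"].round(2),"open",round(s["opening"],2))
rep(*map(float,sys.argv[1:]))
E
python3 go.py 526 -206.5 150 -0.343
```

```text
tool x [ 0.  0. -1.] z yaw 1.245
t 1.0 pos [200.04 592.13 231.34] shift m [ 0.326  -0.7986 -0.0813] rot [-0.0001  0.     -0.0172]
q [ 1.119  0.22   1.526  0.     1.395 -0.126] F [0.92 0.09 0.34] open 85.26
```

Emit:
send_rows(
  moves=[
    [[0.016,-0.038,0],[0,0,-0.004]],
    [[0.032,-0.076,0],[0,0,-0.008]],
    [[0.048,-0.114,0],[0,0,-0.012]],
    [[0.064,-0.152,0],[0,0,-0.017]],
    [[0.08,-0.19,0],[0,0,-0.017]],
  ],
  grip=0,
)

```text
time_s: 1.42
position: [280.3, 400.5, 231.2]
orientation: [0.578, -0.408, 0.578, 0.408]
contact_force: [1.0, -0.4, 0.3]
opening: 85.0
```

Emit:
send_rows(
  moves=[
    [[0.016,-0.038,0],[0,0,0]],
    [[0.032,-0.076,0],[0,0,0]],
    [[0.048,-0.114,0],[0,0,0]],
    [[0.064,-0.152,0],[0,0,0]],
    [[0.08,-0.19,0],[0,0,0]],
  ],
)

```text
time_s: 1.83
position: [360.6, 208.7, 231.6]
orientation: [0.578, -0.408, 0.577, 0.407]
contact_force: [1.0, -0.6, -0.6]
opening: 85.5
```

Emit:
send_rows(
  moves=[
    [[0.016,-0.038,0],[0,0,0]],
    [[0.032,-0.076,0],[0,0,0]],
    [[0.048,-0.114,0],[0,0,0]],
    [[0.064,-0.152,0],[0,0,0]],
    [[0.08,-0.19,0],[0,0,0]],
  ],
)

```text
time_s: 2.25
position: [441.1, 16.5, 232.1]
orientation: [0.579, -0.408, 0.577, 0.407]
contact_force: [0.6, 0.2, 0.8]
opening: 85.3
```

```bash
python3 go.py 526 -206.5 60 -0.343
```

```text
tool x [ 0.003  0.    -1.   ] z yaw 1.2287
t 2.25 pos [441.07  16.54 232.14] shift m [ 0.0849 -0.223  -0.1721] rot [-0.0005  0.003  -0.0009]
q [-1.420e-01 -2.390e-01  1.981e+00  1.000e-03  1.397e+00 -1.371e+00] F [0.59 0.25 0.85] open 85.35
```

Emit:
send_rows(
  moves=[
    [[0.015,-0.038,0],[0,0,0]],
    [[0.03,-0.076,0],[0,0,0]],
    [[0.045,-0.114,-0.01],[0,0.003,0]],
    [[0.058,-0.15,-0.02],[0,0.003,-0.001]],
    [[0.07,-0.186,-0.03],[0,0.003,-0.001]],
  ],
)

```text
time_s: 2.67
position: [511.7, -171.9, 202.1]
orientation: [0.578, -0.407, 0.578, 0.407]
contact_force: [0.7, -0.0, 0.4]
opening: 85.4
```

```bash
python3 go.py 526 -206.5 60 -0.343
```

```text
tool x [ 0.001 -0.    -1.   ] z yaw 1.227
t 2.6667 pos [ 511.75 -171.91  202.12] shift m [ 0.0143 -0.0346 -0.1421] rot [0.0001 0.0012 0.0008]
q [-0.47   0.039  1.782  0.     1.319 -1.698] F [ 0.75 -0.04  0.4 ] open 85.37
```

Emit:
send_rows(
  moves=[
    [[0.014,-0.0346,-0.01],[0,0.001,0.001]],
    [[0.0143,-0.0346,-0.04],[0,0.001,0.001]],
    [[0.0143,-0.0346,-0.08],[0,0.001,0.001]],
    [[0.0143,-0.0346,-0.115],[0,0.001,0.001]],
    [[0.0143,-0.0346,-0.142],[0,0.001,0.001]],
  ],
)

```text
time_s: 3.08
position: [524.6, -206.2, 57.0]
orientation: [0.578, -0.406, 0.578, 0.408]
contact_force: [-0.1, 0.5, -0.3]
opening: 85.5
```

```bash
python3 go.py 526 -206.5 1 -0.343; python3 - <<'E'
from bench import *
import cv2,numpy as np
v=[]
for n,(l,t) in(("scene",(120,140)),("top",(250,90))):
    p=read_camera(n);v.append(cv2.resize(p["image"][t:t+130,l:l+130,::-1],None,fx=3,fy=3,interpolation=2))
cv2.imwrite("pics/pre.png",np.hstack(v))
E
```

```text
tool x [-0.002  0.001 -1.   ] z yaw 1.2272
t 3.0833 pos [ 524.62 -206.21   57.01] shift m [ 0.0014 -0.0003 -0.056 ] rot [-0.0014 -0.0022  0.0006]
q [-0.514  0.269  1.821  0.     1.055 -1.742] F [-0.14  0.48 -0.25] open 85.55
```

View pics/pre.png

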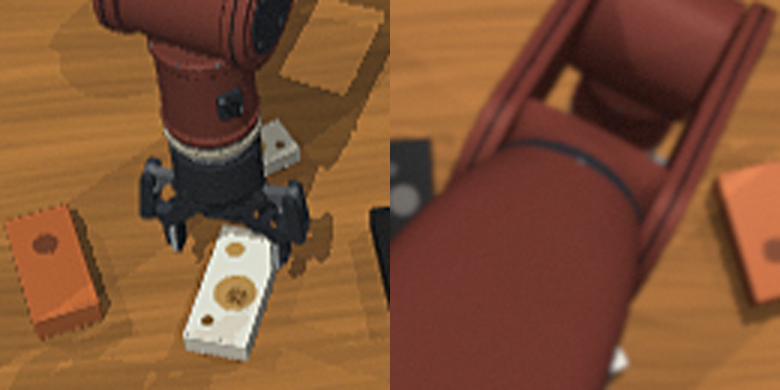

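The gripper straddles the board's width: fingers at (175,225) and (290,235) in the crop, board (235,290) between them and clear of its neighbours. Descending now.

Emit:
send_rows(
  moves=[
    [[0.0014,-0.0003,-0.02],[-0.001,-0.002,0]],
    [[0.0014,-0.0003,-0.037],[-0.001,-0.002,0]],
    [[0.0014,-0.0003,-0.048],[-0.001,-0.002,0]],
    [[0.0014,-0.0003,-0.055],[-0.001,-0.002,0]],
    [[0.0014,-0.0003,-0.055],[-0.001,-0.002,0]],
  ],
)

```text
time_s: 3.6
position: [523.2, -204.6, -0.5]
orientation: [0.577, -0.404, 0.579, 0.41]
contact_force: [0.2, 0.4, -0.3]
opening: 85.3
```

```bash
python3 go.py 526 -206.5 1 -0.343
```

```text
tool x [-0.008  0.004 -1.   ] z yaw 1.2278
t 3.6 pos [ 5.2321e+02 -2.0458e+02 -4.9000e-01] shift m [ 0.0028 -0.0019  0.0015] rot [-0.0044 -0.0076 -0.    ]
q [-0.513  0.361  1.834  0.     0.955 -1.741] F [ 0.21  0.39 -0.3 ] open 85.28
```

Emit:
send_rows(
  moves=[
    [[0.0028,-0.0019,0.0015],[-0.0044,-0.0076,0]],
    [[0.0028,-0.0019,0.0015],[-0.0044,-0.0076,0]],
    [[0.0028,-0.0019,0.0015],[-0.0044,-0.0076,0]],
  ],
)

```text
time_s: 3.85
position: [527.3, -207.2, 2.7]
orientation: [0.578, -0.408, 0.578, 0.406]
contact_force: [-0.3, 0.5, 1.2]
opening: 85.4
```

```bash
python3 go.py 526 -206.5 1 -0.343
```

```text
tool x [ 0.003 -0.001 -1.   ] z yaw 1.2279
t 3.85 pos [ 527.32 -207.19    2.71] shift m [-0.0013  0.0007 -0.0017] rot [ 0.0014  0.0026 -0.0001]
q [-0.514  0.358  1.831  0.     0.95  -1.741] F [-0.29  0.49  1.18] open 85.44
```

Emit:
send_rows(
  moves=[
    [[-0.0013,0.0007,-0.002],[0.0014,0.0026,0]],
    [[-0.0013,0.0007,-0.002],[0.0014,0.0026,0]],
    [[-0.0013,0.0007,-0.002],[0.0014,0.0026,0]],
  ],
)

```text
time_s: 4.1
position: [526.2, -206.6, 1.1]
orientation: [0.578, -0.408, 0.578, 0.407]
contact_force: [0.1, -0.3, -0.1]
opening: 85.4
```

Emit:
send_rows(
  moves=[
    [[0,0,0],[0,0,0]],
    [[0,0,0],[0,0,0]],
    [[0,0,0],[0,0,0]],
    [[0,0,0],[0,0,0]],
    [[0,0,0],[0,0,0]],
  ],
  grip=1,
)

```text
time_s: 4.52
position: [526.5, -206.7, 1.5]
orientation: [0.578, -0.408, 0.578, 0.407]
contact_force: [0.1, 0.7, 4.5]
opening: 59.1
```

Emit:
send_rows(
  moves=[
    [[0,0,0],[0,0,0]],
    [[0,0,0],[0,0,0]],
    [[0,0,0],[0,0,0]],
    [[0,0,0],[0,0,0]],
    [[0,0,0],[0,0,0]],
  ],
)

```text
time_s: 4.93
position: [526.5, -206.7, 1.5]
orientation: [0.578, -0.408, 0.578, 0.407]
contact_force: [0.2, 0.5, 2.1]
opening: 58.8
```

```bash
python3 go.py 526 -206.5 1 -0.343
```

```text
tool x [ 0.001 -0.001 -1.   ] z yaw 1.2279
t 4.9333 pos [ 526.52 -206.74    1.46] shift m [-0.0005  0.0002 -0.0005] rot [ 0.0006  0.001  -0.0001]
q [-0.514  0.359  1.832 -0.     0.949 -1.741] F [0.18 0.5  2.07] open 58.77
```

Gripped at 59 mm. Lifting.

Emit:
send_rows(
  moves=[
    [[0,0,0.005],[0,0,0]],
    [[0,0,0.02],[0,0,0]],
    [[0,0,0.045],[0,0,0]],
    [[0,0,0.075],[0,0,0]],
    [[0,0,0.11],[0,0,0]],
  ],
)

```text
time_s: 5.35
position: [524.4, -205.6, 110.2]
orientation: [0.577, -0.406, 0.579, 0.409]
contact_force: [0.3, -0.4, -2.7]
opening: 59.0
```

Emit:
send_rows(
  moves=[
    [[0,0,0.015],[0,0,0]],
    [[0,0,0.02],[0,0,0]],
    [[0,0,0.02],[0,0,0]],
    [[0,0,0.02],[0,0,0]],
    [[0,0,0.02],[0,0,0]],
  ],
)

```text
time_s: 5.77
position: [522.9, -204.8, 127.8]
orientation: [0.577, -0.405, 0.579, 0.41]
contact_force: [-0.4, 0.2, -2.2]
opening: 58.9
```

```bash
python3 go.py 480.8 238 130 0.174;python3 - <<'E'
from bench import *
import cv2,numpy as np,pickle
p=read_camera("scene");pickle.dump(p,open("pics/lift.pkl","wb"));cv2.imwrite("pics/lift.png",cv2.resize(p["image"][100:290,100:350,::-1],None,fx=3,fy=3,interpolation=2))
E
```

```text
tool x [-0.007  0.004 -1.   ] z yaw 1.2278
t 5.7667 pos [ 522.94 -204.81  127.78] shift m [-0.0421  0.4428  0.0022] rot [-0.002  -0.0082  0.517 ]
q [-0.514  0.174  1.783 -0.     1.193 -1.741] F [-0.37  0.25 -2.22] open 58.93
```

View pics/lift.png

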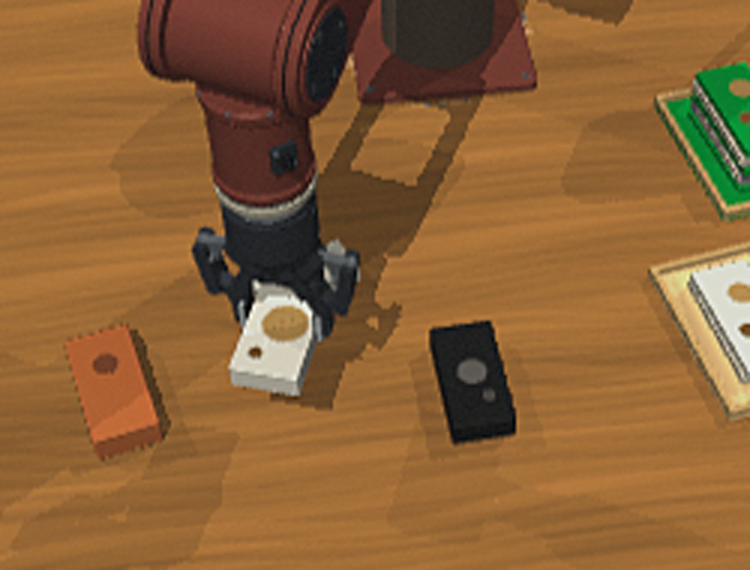

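The board is held level (crop 275,340); charcoal and brick have not moved. Carrying it over, rotating on the way.

Emit:
send_rows(
  moves=[
    [[-0.001,0.02,0.002],[0,-0.008,0.03]],
    [[-0.004,0.05,0.002],[0,-0.008,0.07]],
    [[-0.008,0.085,0.002],[0,-0.008,0.11]],
    [[-0.012,0.12,0.002],[0,-0.008,0.15]],
    [[-0.015,0.155,0.002],[0,-0.008,0.19]],
  ],
)

```text
time_s: 6.23
position: [506.4, -48.4, 128.0]
orientation: [0.537, -0.459, 0.536, 0.462]
contact_force: [0.0, -0.0, -2.7]
opening: 58.9
```

Emit:
send_rows(
  moves=[
    [[-0.003,0.035,0],[0,0,0.04]],
    [[-0.006,0.07,0],[0,0,0.08]],
    [[-0.01,0.105,0],[0,0,0.12]],
    [[-0.013,0.14,0],[0,0,0.16]],
    [[-0.016,0.17,0],[0,0,0.19]],
  ],
)

```text
time_s: 6.65
position: [488.8, 123.7, 126.5]
orientation: [0.489, -0.507, 0.49, 0.513]
contact_force: [-0.7, 0.3, -2.1]
opening: 58.8
```

```bash
python3 go.py 480.8 238 130 0.174
```

```text
tool x [-0.006  0.004 -1.   ] z yaw 1.6112
t 6.65 pos [488.83 123.7  126.45] shift m [-0.008   0.1143  0.0035] rot [-0.0032 -0.0067  0.1336]
q [ 0.088  0.039  1.933  0.005  1.176 -1.524] F [-0.65  0.33 -2.11] open 58.79
```

Emit:
send_rows(
  moves=[
    [[-0.002,0.03,0.003],[-0.001,-0.002,0.04]],
    [[-0.004,0.06,0.003],[-0.002,-0.004,0.08]],
    [[-0.006,0.09,0.003],[-0.003,-0.006,0.11]],
    [[-0.008,0.108,0.003],[-0.003,-0.006,0.1336]],
    [[-0.008,0.1143,0.003],[-0.003,-0.006,0.1336]],
  ],
)

```text
time_s: 7.07
position: [479.2, 240.4, 127.8]
orientation: [0.453, -0.541, 0.454, 0.543]
contact_force: [0.1, 0.4, -2.6]
opening: 59.2
```

Emit:
send_rows(
  moves=[
    [[0,0,0],[0,0,0]],
    [[0,0,0],[0,0,0]],
    [[0,0,0],[0,0,0]],
  ],
)

```text
time_s: 7.32
position: [478.8, 239.3, 126.9]
orientation: [0.453, -0.541, 0.455, 0.543]
contact_force: [0.7, -0.1, -2.1]
opening: 58.7
```

```bash
python3 go.py 480.8 238 80 0.174
```

```text
tool x [-0.005 -0.001 -1.   ] z yaw 1.7477
t 7.3167 pos [478.78 239.34 126.9 ] shift m [ 0.002  -0.0013 -0.0469] rot [ 0.0008 -0.0051 -0.0029]
q [ 3.160e-01  1.120e-01  1.855e+00  1.000e-03  1.180e+00 -1.432e+00] F [ 0.72 -0.13 -2.05] open 58.66
```

Emit:
send_rows(
  moves=[
    [[0.002,-0.0013,-0.012],[0.001,-0.005,-0.003]],
    [[0.002,-0.0013,-0.027],[0.001,-0.005,-0.003]],
    [[0.002,-0.0013,-0.038],[0.001,-0.005,-0.003]],
    [[0.002,-0.0013,-0.043],[0.001,-0.005,-0.003]],
    [[0.002,-0.0013,-0.043],[0.001,-0.005,-0.003]],
  ],
)

```text
time_s: 7.73
position: [479.7, 236.8, 82.2]
orientation: [0.454, -0.541, 0.456, 0.542]
contact_force: [-0.4, 0.1, -2.8]
opening: 58.7
```

Emit:
send_rows(
  moves=[
    [[0,0,0],[0,0,0]],
    [[0,0,0],[0,0,0]],
  ],
)

```text
time_s: 7.9
position: [480.0, 236.6, 82.6]
orientation: [0.454, -0.541, 0.456, 0.542]
contact_force: [-0.3, -0.1, -2.6]
opening: 59.1
```

```bash
python3 go.py 480.8 238 72 0.174;python3 - <<'E'
from bench import *
from h import *
import pickle
s=arm.observe();P=s["position"]
p=read_camera("scene");pickle.dump(p,open("pics/over.pkl","wb"))
a,b,K=290,110,5
c=cv2.resize(p["image"][b:b+115,a:a+125,::-1],None,fx=K,fy=K,interpolation=2)
z0=P[2]-1.5
d=c.copy()
for z in(z0,z0+25):cv2.polylines(d,[np.round((proj(p,box(P[0],P[1],.174,130,60,z,z)[:4])-[a,b]+.5)*K).astype(int)],True,(255,0,0))
cv2.polylines(d,[np.round((proj(p,box(480.8,238,.174,190,120,14,14)[:4])-[a,b]+.5)*K).astype(int)],True,(0,0,255))
cv2.imwrite("pics/over.png",d)
E
```

```text
tool x [-0.003 -0.001 -1.   ] z yaw 1.7429
t 7.9 pos [480.   236.64  82.55] shift m [ 0.0008  0.0014 -0.0106] rot [ 0.0009 -0.0029  0.0019]
q [ 0.311  0.169  1.883  0.     1.092 -1.432] F [-0.34 -0.1  -2.61] open 59.13
```

View pics/over.png

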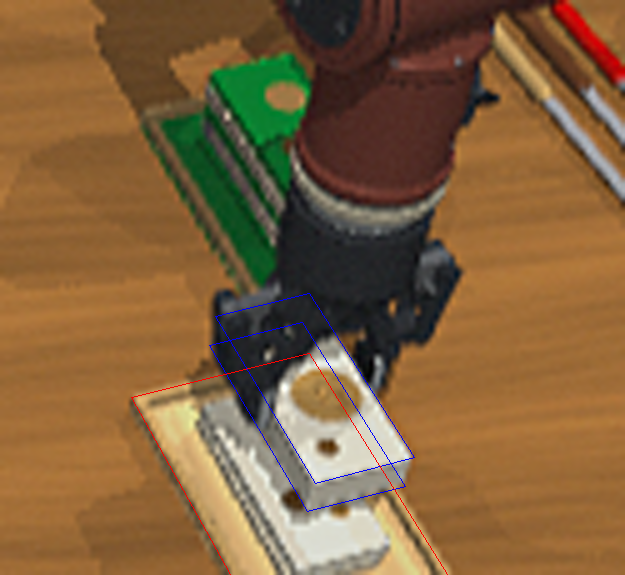

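The observed near corners (313,482) and (413,457) match the prediction to within a pixel, so the grasp is centred. Descending in small, force-checked steps.

Emit:
send_rows(
  moves=[
    [[0.0008,0.0014,-0.003],[0.001,-0.003,0.002]],
    [[0.0008,0.0014,-0.006],[0.001,-0.003,0.002]],
    [[0.0008,0.0014,-0.009],[0.001,-0.003,0.002]],
    [[0.0008,0.0014,-0.012],[0.001,-0.003,0.002]],
  ],
)

```text
time_s: 8.28
position: [481.0, 238.3, 70.6]
orientation: [-0.455, 0.542, -0.454, -0.542]
contact_force: [0.0, 0.8, -2.3]
opening: 59.0
```

Emit:
send_rows(
  moves=[
    [[0,0,-0.002],[0,0,0]],
    [[0,0,-0.004],[0,0,0]],
    [[0,0,-0.006],[0,0,0]],
    [[0,0,-0.008],[0,0,0]],
  ],
)

```text
time_s: 8.62
position: [480.9, 238.3, 62.4]
orientation: [-0.455, 0.542, -0.454, -0.542]
contact_force: [-0.4, 0.6, -2.6]
opening: 58.6
```

```bash
python3 go.py 480.8 238 50 0.174
```

```text
tool x [ 0.001  0.    -1.   ] z yaw 1.7453
t 8.6167 pos [480.94 238.35  62.37] shift m [-0.0001 -0.0003 -0.0124] rot [-0.0004  0.0007 -0.0005]
q [ 0.313  0.2    1.892  0.     1.049 -1.432] F [-0.38  0.64 -2.6 ] open 58.6
```

Emit:
send_rows(
  moves=[
    [[0,0,-0.0015],[0,0,0]],
    [[0,0,-0.003],[0,0,0]],
    [[0,0,-0.0045],[0,0,0]],
    [[0,0,-0.006],[0,0,0]],
    [[0,0,-0.0075],[0,0,0]],
  ],
)

```text
time_s: 9.03
position: [481.0, 238.4, 54.8]
orientation: [-0.455, 0.542, -0.454, -0.542]
contact_force: [0.4, -0.1, -3.7]
opening: 58.8
```

Emit:
send_rows(
  moves=[
    [[0,0,-0.0015],[0,0,0]],
    [[0,0,-0.003],[0,0,0]],
    [[0,0,-0.0045],[0,0,0]],
    [[0,0,-0.006],[0,0,0]],
    [[0,0,-0.0075],[0,0,0]],
  ],
)

```text
time_s: 9.45
position: [481.0, 238.3, 47.1]
orientation: [-0.455, 0.542, -0.454, -0.542]
contact_force: [0.1, 0.3, -2.3]
opening: 58.9
```

```bash
python3 go.py 480.8 238 50 0.174
```

```text
tool x [ 0.001  0.    -1.   ] z yaw 1.7453
t 9.45 pos [481.   238.33  47.13] shift m [-0.0002 -0.0003  0.0029] rot [-0.0004  0.0008 -0.0005]
q [ 0.313  0.224  1.898  0.     1.019 -1.432] F [ 0.08  0.31 -2.29] open 58.93
```

Board bottom is at about 45.6 mm. Smaller steps from here.

Emit:
send_rows(
  moves=[
    [[0,0,-0.0008],[0,0,0]],
    [[0,0,-0.0016],[0,0,0]],
    [[0,0,-0.0024],[0,0,0]],
    [[0,0,-0.0032],[0,0,0]],
    [[0,0,-0.004],[0,0,0]],
  ],
)

```text
time_s: 9.87
position: [481.1, 238.4, 43.1]
orientation: [-0.455, 0.542, -0.454, -0.542]
contact_force: [0.9, -0.5, -3.2]
opening: 58.7
```

Emit:
send_rows(
  moves=[
    [[0,0,-0.0006],[0,0,0]],
    [[0,0,-0.0012],[0,0,0]],
    [[0,0,-0.0018],[0,0,0]],
    [[0,0,-0.0024],[0,0,0]],
  ],
)

```text
time_s: 10.2
position: [481.1, 238.4, 40.7]
orientation: [-0.455, 0.542, -0.454, -0.542]
contact_force: [0.1, 0.9, -2.3]
opening: 59.0
```

Emit:
send_rows(
  moves=[
    [[0,0,-0.0005],[0,0,0]],
    [[0,0,-0.001],[0,0,0]],
    [[0,0,-0.0015],[0,0,0]],
  ],
)

```text
time_s: 10.45
position: [481.1, 238.4, 39.1]
orientation: [-0.455, 0.542, -0.454, -0.542]
contact_force: [0.4, -0.5, -2.7]
opening: 58.9
```

Emit:
send_rows(
  moves=[
    [[0,0,-0.0005],[0,0,0]],
    [[0,0,-0.001],[0,0,0]],
    [[0,0,-0.0015],[0,0,0]],
  ],
)

```text
time_s: 10.7
position: [481.1, 238.4, 37.6]
orientation: [-0.455, 0.542, -0.454, -0.542]
contact_force: [-0.5, 0.1, -1.9]
opening: 59.0
```

Emit:
send_rows(
  moves=[
    [[0,0,-0.0004],[0,0,0]],
    [[0,0,-0.0008],[0,0,0]],
  ],
)

```text
time_s: 10.87
position: [481.1, 238.4, 36.8]
orientation: [-0.455, 0.542, -0.454, -0.542]
contact_force: [-0.4, -1.3, -2.3]
opening: 58.8
```

Emit:
send_rows(
  moves=[
    [[0,0,-0.0004],[0,0,0]],
    [[0,0,-0.0008],[0,0,0]],
  ],
)

```text
time_s: 11.03
position: [481.1, 238.4, 35.9]
orientation: [-0.455, 0.542, -0.454, -0.542]
contact_force: [0.0, -0.1, -2.9]
opening: 58.8
```

Emit:
send_rows(
  moves=[
    [[0,0,-0.0004],[0,0,0]],
    [[0,0,-0.0008],[0,0,0]],
  ],
)

```text
time_s: 11.2
position: [481.1, 238.4, 35.0]
orientation: [-0.455, 0.542, -0.454, -0.542]
contact_force: [-0.2, -0.5, -2.4]
opening: 58.7
```

Emit:
send_rows(
  moves=[
    [[0,0,-0.0004],[0,0,0]],
    [[0,0,-0.0008],[0,0,0]],
    [[0,0,-0.0012],[0,0,0]],
  ],
)

```text
time_s: 11.45
position: [481.1, 238.4, 33.8]
orientation: [-0.455, 0.542, -0.454, -0.542]
contact_force: [-0.6, -0.6, -2.3]
opening: 59.0
```

Emit:
send_rows(
  moves=[
    [[0,0,-0.0004],[0,0,0]],
    [[0,0,-0.0008],[0,0,0]],
    [[0,0,-0.0012],[0,0,0]],
  ],
)

```text
time_s: 11.7
position: [481.1, 238.4, 32.6]
orientation: [-0.455, 0.542, -0.454, -0.542]
contact_force: [0.8, -0.7, -3.4]
opening: 58.7
```

Emit:
send_rows(
  moves=[
    [[0,0,-0.0004],[0,0,0]],
    [[0,0,-0.0008],[0,0,0]],
    [[0,0,-0.0012],[0,0,0]],
  ],
)

```text
time_s: 11.95
position: [481.1, 238.4, 31.4]
orientation: [-0.455, 0.542, -0.454, -0.542]
contact_force: [-0.3, -0.7, -2.6]
opening: 58.6
```

Emit:
send_rows(
  moves=[
    [[0,0,-0.0004],[0,0,0]],
    [[0,0,-0.0008],[0,0,0]],
    [[0,0,-0.0012],[0,0,0]],
  ],
)

```text
time_s: 12.2
position: [481.1, 238.4, 30.1]
orientation: [-0.455, 0.542, -0.454, -0.542]
contact_force: [0.2, 0.8, -2.9]
opening: 59.1
```

Emit:
send_rows(
  moves=[
    [[0,0,-0.0004],[0,0,0]],
    [[0,0,-0.0008],[0,0,0]],
  ],
)

```text
time_s: 12.37
position: [481.1, 238.4, 29.6]
orientation: [-0.455, 0.542, -0.454, -0.542]
contact_force: [-2.9, -1.0, 2.9]
opening: 58.7
```

```bash
python3 go.py 480.8 238 28 0.174;python3 - <<'E'
from bench import *
from h import *
p=read_camera("scene")
a,b,K=290,130,5
cv2.imwrite("pics/low.png",cv2.resize(p["image"][b:b+115,a:a+125,::-1],None,fx=K,fy=K,interpolation=2))
E
```

```text
tool x [ 0.001  0.    -1.   ] z yaw 1.7454
t 12.3667 pos [481.1  238.4   29.59] shift m [-0.0003 -0.0004 -0.0016] rot [-0.0004  0.0008 -0.0006]
q [ 0.313  0.253  1.902  0.     0.985 -1.432] F [-2.93 -1.01  2.87] open 58.71
```

View pics/low.png

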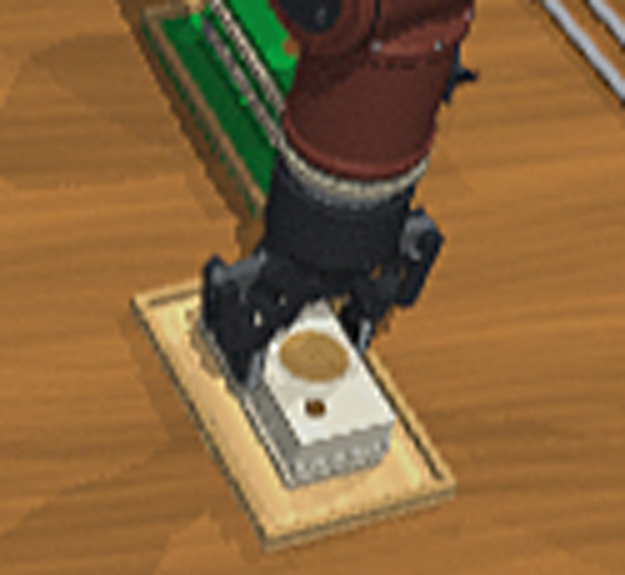

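Contact felt: Fz jumped from -2.6 to +2.9 N, and the picture shows the board on the pile. I'll confirm with one tiny step.

Emit:
send_rows(
  moves=[
    [[0,0,-0.0002],[0,0,0]],
    [[0,0,-0.0003],[0,0,0]],
    [[0,0,-0.0003],[0,0,0]],
  ],
)

```text
time_s: 12.67
position: [481.1, 238.4, 29.6]
orientation: [-0.455, 0.542, -0.454, -0.542]
contact_force: [-2.5, -1.3, 3.0]
opening: 58.3
```

Resting steadily, with about 5.6 N carried by the pile. Releasing.

Emit:
send_rows(
  moves=[
    [[0,0,0],[0,0,0]],
    [[0,0,0],[0,0,0]],
    [[0,0,0],[0,0,0]],
    [[0,0,0],[0,0,0]],
    [[0,0,0],[0,0,0]],
  ],
  grip=0,
)

```text
time_s: 13.08
position: [481.3, 238.4, 29.6]
orientation: [-0.455, 0.542, -0.454, -0.541]
contact_force: [-0.3, -0.4, -0.6]
opening: 85.3
```

Emit:
send_rows(
  moves=[
    [[0,0,0],[0,0,0]],
    [[0,0,0.002],[0,0,0]],
    [[0,0,0.006],[0,0,0]],
  ],
)

```text
time_s: 13.33
position: [480.8, 238.3, 35.3]
orientation: [-0.455, 0.542, -0.454, -0.542]
contact_force: [0.2, 0.2, 0.7]
opening: 85.6
```

```bash
python3 go.py 480.8 238 150 0.174
```

```text
tool x [ 0.  0. -1.] z yaw 1.7454
t 13.3333 pos [480.82 238.28  35.28] shift m [-0.     -0.0003  0.1147] rot [-0.0001  0.0001 -0.0006]
q [ 0.313  0.244  1.901  0.     0.997 -1.432] F [0.19 0.18 0.67] open 85.58
```

Emit:
send_rows(
  moves=[
    [[0,0,0.015],[0,0,0]],
    [[0,0,0.04],[0,0,0]],
    [[0,0,0.075],[0,0,0]],
    [[0,0,0.11],[0,0,0]],
    [[0,0,0.15],[0,0,0]],
  ],
)

```text
time_s: 13.75
position: [479.8, 238.0, 186.1]
orientation: [0.454, -0.541, 0.455, 0.542]
contact_force: [1.5, 0.7, 0.1]
opening: 85.6
```

Emit:
send_rows(
  moves=[
    [[-0.02,-0.036,0],[0,0,0]],
    [[-0.03,-0.076,0],[0,0,0]],
    [[-0.04,-0.115,0],[0,0,0]],
    [[-0.05,-0.15,0],[0,0,0]],
    [[-0.05,-0.18,0],[0,0,0]],
  ],
)

```text
time_s: 14.17
position: [428.1, 56.4, 186.4]
orientation: [0.454, -0.541, 0.455, 0.542]
contact_force: [1.0, -0.3, 0.6]
opening: 85.6
```

Emit:
send_rows(
  moves=[
    [[0,-0.03,0],[0,0,0]],
    [[0,-0.05,0],[0,0,0]],
    [[0,-0.06,0],[0,0,0]],
    [[0,-0.06,0],[0,0,0]],
  ],
)

```text
time_s: 14.5
position: [428.3, -5.2, 186.9]
orientation: [-0.455, 0.541, -0.456, -0.541]
contact_force: [-0.5, -0.2, 0.2]
opening: 85.6
```

```bash
python3 - <<'E'
from bench import *
from h import *
import pickle
print(arm.observe()["position"],arm.observe()["contact_force"])
v=[]
for n,(a,b) in(("scene",(290,140)),("top",(100,115))):
    p=read_camera(n);pickle.dump(p,open(f"pics/{n}2.pkl","wb"));K=3
    c=cv2.resize(p["image"][b:b+115,a:a+125,::-1],None,fx=K,fy=K,interpolation=2);d=c.copy()
    for X,col in((box(480.8,238,.174,190,120,14,14)[:4],(0,0,255)),(box(480.8,238,.174,130,60,53,53)[:4],(255,0,0))):
        cv2.polylines(d,[np.round((proj(p,X)-[a,b]+.5)*K).astype(int)],True,col)
    v.append(np.vstack([c,d][:1] if 0 else [c]));v.append(d)
    for t in("charcoal_center","brick_center"):print(n,t,[(q["rect"],q["p"]) for q in look_for(p,t)][:1])
cv2.imwrite("pics/done.png",np.vstack([np.hstack(v[:2]),np.hstack(v[2:])])[:, :])
cv2.imwrite("pics/full2.png",cv2.resize(pickle.load(open("pics/scene2.pkl","rb"))["image"][:,:,::-1],(700,525)))
E
```

```text
[428.29109307  -5.16037444 186.86082302] [-0.53225966 -0.20573684  0.1575517 ]
scene charcoal_center [([242.8, 205.7, 271.7, 246.0], 0.68)]
scene brick_center [([121.4, 211.0, 155.7, 253.3], 0.87)]
top charcoal_center []
top brick_center [([357.2, 142.9, 394.2, 194.3], 0.62)]
```

```bash
python3 - <<'E'
import cv2
i=cv2.imread("pics/done.png");print(i.shape);cv2.imwrite("pics/done_s.png",cv2.resize(i,None,fx=.85,fy=.85))
E
```

```text
(690, 750, 3)
```

View pics/done_s.png

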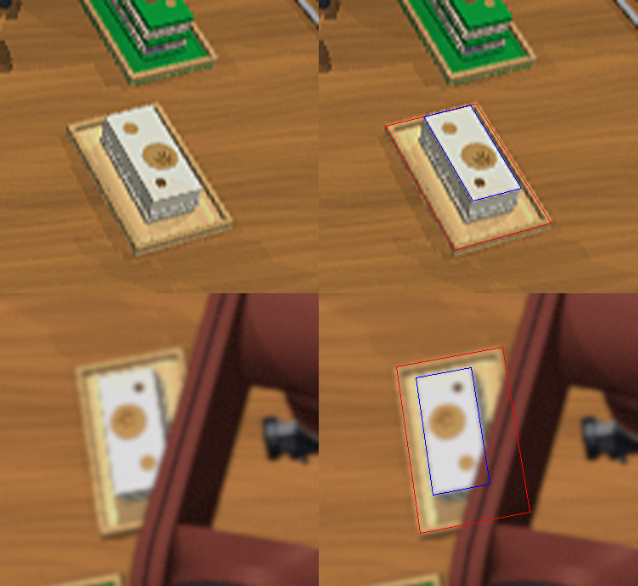

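View pics/full2.png

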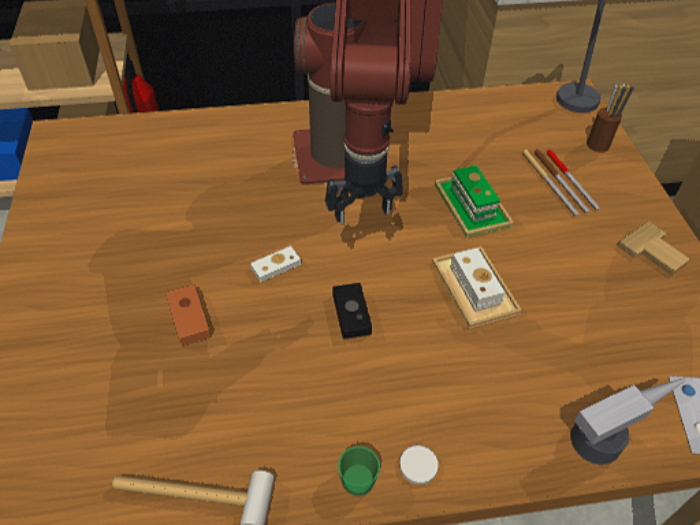

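The board's top matches the predicted outline in both views (scene crop 480,155; top crop 452,430). It sits square on the pile, the arm is clear, and the charcoal and brick show where they were in the scene view.

```bash
python3 -c "
from bench import *
print(sign_off())"
```

```text
the job is handed in; nothing more can be done
None
```

The larger white board is now on top of the white pile in the wooden tray, and I handed the job in at about 14.6 s of the 38 s allowed.

- **Lowering:** I lowered it in 0.4 mm steps until the vertical force rose from about -2.6 to +3 N, a contact of roughly 5.5 N. It held steady there, so I released it and backed the arm away.
- **Placement:** In the last pictures the board's top matched the planned outline, square and centred on the pile, in both cameras. The arm hid part of it in the top view. The robot was touching nothing.
- **Charcoal and brick:** The scene camera put both within about 3 pixels of where they started. The arm hid the charcoal in the last top view, so that check rests on the scene camera alone.
- **One disagreement:** My camera estimate of the pile height was about 34 mm, but contact came at about 28 mm. I went by the contact.

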